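# Close up the experiment case after class

## Robot

A 6-joint arm with a two-finger parallel gripper is mounted at the origin on the work surface. World frame = base frame: x ahead of the robot, y to its left, z up, the work surface at z = 0. Lengths are in m, angles in rad, forces in N, time in s.
With the tool pointing down it reaches from about 0.35 to 0.925 m from the base axis. Payload 6.4 kg.
Tool frame: the origin (TCP) lies at the very end of the fingers, on their centre line; the grasp point (between the pads) lies 19 mm behind it (manip.grip_depth is the z of the grasp point in the tool frame, in m); z points along the fingers, y is the line along which they close (so a half turn about z gives the same grasp; the last joint's range is limited). The gripper opens to 94 mm and grips with 3 to 60 N. Pads are 16 mm wide; open, the fingers measure 119 mm over their backs; the gripper's body (75 mm by 177 mm) begins 78 mm behind the grasp point.
Start: joints at [1.079, 0.245, 1.558, -0, 1.339, -0.174], TCP at [0.203, 0.617, 0.182] pointing down, gripper open.
Joint ranges: [-3.13, 3.13], [-1.02, 2.26], [0.13, 2.54], [-0.95, 4.09], [0.21, 2.88], [-2.74, 2.74]. Speed limits (rad/s): [2.57, 2.57, 3.14, 3.14, 3.14, 3.14].

## Interface

Orientations are given as a rotation vector (axis times angle).
In Python, from workcell import manip gives the robot as it stands.
- The arm moves only by the tool jog_arm, never from a script. Its argument "increments" is a list of rows, each an object with "jaw": the opening, from 0 (shut) to 1 (fully open); "linear": the shift along the tool's x, y, z in cm, a list of three; "turn": the turn, a rotation vector about the tool's x, y, z in rad, a list of three. In form: [{"jaw": jaw, "linear": [dx, dy, dz], "turn": [rx, ry, rz]}, ...]. A call has exactly 5 rows; each row is the pose to reach, as a shift and turn from the pose commanded when the call began, along the tool's axes at that moment; what a row does not reach only later rows make up. A row lasts 1/12 s, in which the tool goes at most 41.7 mm and 7.16 degrees, less where a joint would pass 70% of its speed; a pose out of reach is approached as far as the arm can. A call with a gripper value outside its range is refused whole. The fingers move at their own pace and stop on an object; the grip force is fixed at half the most. Time passes only in rows, so rows that repeat a pose let the fingers close, or fill a call up. It gives the time, the measured TCP pose, the force, the opening and the grip force at its end, in the units of the state.
- manip.observe(): the state, without advancing time (a new reading comes with each control period).
- manip.get_image(name): name is "scene" or "top" or "wrist"; returns the picture (420x560x3 uint8, red, green, blue); there is no depth.
- manip.camera_model(name): a dict with "fx", "fy", "cx", "cy" (pixels), "rvec" (rotation vector, rad) and "tvec" (3), from world to camera coordinates, as OpenCV has them; the wrist camera has in their place "tool_from_camera" (4x4, takes a point from camera to tool coordinates, whose origin is the TCP and whose axes are the flange's). Camera axes: x right, y down, z forward; pixel columns grow to the right and rows downward; lengths in m; the calibration is good to about 2 mm. A picture is of the moment at which its call begins: read the wrist's pose just before it. camera_model takes no time and is no camera call.
- manip.hand_in(): hands the job in; it is judged then, once.
The state is a dict: "time_s": time; "joints": joint angles; "qvel": joint speeds; "effort": joint torques, N m; "eef_pos": TCP position; "tcp_rot": TCP orientation; "ft_force": force on the tool from outside, world axes, zero at the start; "ft_torque": the same for the moment, N m; "grip_width": finger opening in m; "grip_force": force on a finger pad.
Only numpy, scipy, OpenCV 4.12 (cv2) and the standard library are available. Lean on these libraries where they do the work, as an engineer would, in place of code of your own. Each camera call takes 0.05 s, during which the arm holds its last target. There are 200 camera calls.

## Task

Put the experiment case away after class: first fold the raised inner cover down flat over the parts well, with the lid still standing open, then swing the lid over and press it fully shut without slamming it. Just push them: do not grip or force either of them, lift nothing out of the well, and leave the multimeter and the jar on the bench where they are.

Things in the scene. Friction and masses are not known exactly. Their poses are not given: they have to be found in the camera images.
- case: Experiment case, black with aluminium edges, fixed. Base 200 (x) x 300 (y) x 85 mm, walls 5 mm. Origin: centre of its underside. x points from its front (latches, carrying handle) to its rear (lid hinge), y to its left, z up; x is turned 43 to 86 degrees left of the robot's x, so its front looks to the robot's right. A meter panel 68 mm above the bench (knobs to 82 mm) fills it except the well.
- cover (a joint): Angle of the inner cover of the parts well, rad: 0 = flat over the well (hard stop), 1.57 = upright, 1.80 = open stop, leaning over the meter panel. Starts at 1.45 to 1.75. It turns about a line along the case's x and folds down towards the case's -y side. Stiff hinge: it stays at any angle it is left at; 0.5 to 3 N at 70 mm from the hinge turns it.
- cover_hinge (a point): Middle of the cover's hinge line, on the divider between panel and well: (-32.5, -38, 77) mm in the case frame; it never moves on the case.
- cover_edge (a point): Middle of the cover's free edge. The cover is a plain grey plate, 119 mm long (case x), 102 mm from hinge line to free edge, 4 mm thick (2 mm either side of the hinge line), with a finger notch 37 wide and 12 deep in the middle of the free edge. Flat, its top is 79 mm above the bench, 6 mm under the case's rim.
- lid (a joint): Angle of the lid, rad: 0 = fully shut (hard stop), 1.57 = upright, 1.75 = open stop. Starts at 1.42 to 1.70; swings towards the case's front (-x) and down. Stiff hinge: it stays at any angle it is left at; 1 to 6 N square to the lid at 160 mm from the hinge turns it. It jams on the inner cover if that is still up.
- lid_hinge (a point): Middle of the lid's hinge line, which runs along the case's y: (104, 0, 85) mm in the case frame; it never moves on the case.
- lid_edge (a point): Middle of the outer edge at the lid's free end. The lid is a shell 204 mm long from hinge line to free end, 300 mm wide (case y), 28 mm deep, open inside; its flat outer face is 28 mm from the rim plane through the hinge line. Shut, its top is 113 mm above the bench. Upright, its free end is 289 mm up and its outer face looks to the rear.
- well (a point): Centre of the parts well's floor, 25 mm above the bench. The well is open on top: 125 (case x) x 109 mm (case y), 51 mm deep under the shut cover, at the front right of the case.
- bobbin: A small wire-wound coil former lying in the parts well, diameter 34, height 30 mm. Origin: centre of its underside.
- compass: A round brass plotting compass lying in the parts well, diameter 42, height 13 mm. Origin: centre of its underside.
- multimeter: A hand-held multimeter lying on the bench before the case's front (its -x side), 150 x 74 x 34 mm, long side along its x. Origin: centre of its underside.
- jar: A jar of plugs with a black cap standing on the bench to the right of the case (its -y side), diameter 60, height 75 mm. Origin: centre of its underside.
There are look-alikes about, which are no part of the job. What is shaped like the compass but black, blue or pink is not meant.

How it is judged:
By the outcome, as a careful person would: the job done as asked, in the order asked, and still so for the second after the job is handed in, with the robot touching nothing.
It also fails if it takes over 59 s, if anything falls off the work surface, if the arm or the gripper's body presses on something with over 40 N, if the wrist force passes 120 N, or if a joint passes its speed limit or range.

## Working session

There is one attempt and no reset: what is moved stays moved. The work goes in short steps, Python scripts to look and compute and a tool call to move; the robot and the scene stay as the last step left them, time stands still between calls to the robot, and variables do not carry over. Pictures are saved under pics/ and viewed, at most 10 in all, crops included, and the job is handed in when it is done.

Besides the shell and the picture viewer there is one more tool, called after "Emit:" by a JSON object that holds its "fn" and its "kwargs". jog_arm: Moves the arm, as the interface text tells. Its arguments: {"type":"object","properties":{"increments":{"type":"array","items":{"type":"object","properties":{"jaw":{"type":"number"},"linear":{"type":"array","items":{"type":"number"}},"turn":{"type":"array","items":{"type":"number"}}}}}},"required":["increments"]}

```bash
mkdir -p pics; python3 - <<'E'
from workcell import manip
import cv2,numpy as np
for n in("scene","top"):
    im=manip.get_image(n);cv2.imwrite(f"pics/{n}0.png",im[:,:,::-1]);c=manip.camera_model(n);print(n,c)
    R=cv2.Rodrigues(np.array(c['rvec'],float))[0];print(-R.T@np.array(c['tvec']))
s=manip.observe();print(s['eef_pos'],s['tcp_rot'],s['time_s'])
E
```

```text
scene {'fx': 505.9402649687261, 'fy': 505.9402649687261, 'cx': 278.92318030450076, 'cy': 208.47582001417462, 'rvec': array([ 1.52217406,  2.3487013 , -0.62126335]), 'tvec': array([ 0.22460931, -0.45797141,  1.33353411])}
[1.05334542 0.23005393 0.93596955]
top {'fx': 413.1449186028858, 'fy': 413.1449186028858, 'cx': 288.8575019641961, 'cy': 209.16542957595303, 'rvec': array([ 2.27483062, -1.91819533,  0.21094071]), 'tvec': array([-0.06824882,  0.60376373,  0.93179776])}
[0.39871671 0.00481347 1.03847841]
[0.2028333  0.61694596 0.18089792] [-4.96984284e-01 -3.10146112e+00  2.47897835e-03] 0.1
```

View pics/scene0.png

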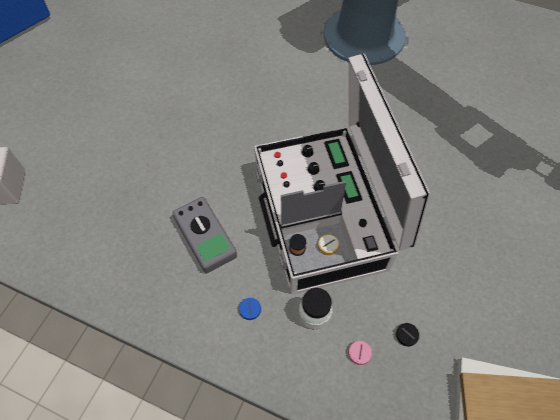

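View pics/top0.png

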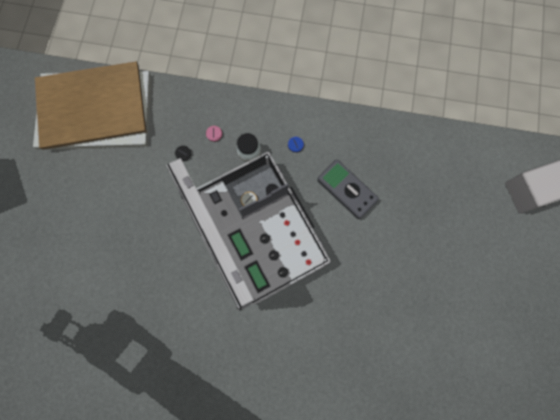

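Scene view: the case spans roughly (257,148)–(392,262), with the lid standing along (355,60)–(415,240). The grey cover stands at (312,200), the brass compass lies in the well at (328,243), and the bobbin is at (298,243). The look-alikes are blue (250,308), pink (360,352) and black (407,334), all outside the case. The multimeter is at (205,233) and the jar at (316,305). I'll check with one close crop.

```bash
cat > h.py <<'E'
import cv2,numpy as np
from workcell import manip
from scipy.spatial.transform import Rotation as Ro
def cam(n):
    c=manip.camera_model(n);R=cv2.Rodrigues(np.array(c['rvec'],float))[0];return c,R,-R.T@np.array(c['tvec'])
def ray(n,u,v,z):
    c,R,o=cam(n);d=R.T@np.array([(u-c['cx'])/c['fx'],(v-c['cy'])/c['fy'],1]);return o+d*(z-o[2])/d[2]
def proj(n,P):
    c,R,o=cam(n);q=R@np.array(P)+c['tvec'];return np.array([c['fx']*q[0]/q[2]+c['cx'],c['fy']*q[1]/q[2]+c['cy']])
E
python3 - <<'E'
import cv2
im=cv2.imread('pics/scene0.png')[45:345,235:435]
cv2.imwrite('pics/c0.png',cv2.resize(im[:, :],None,fx=2,fy=2,interpolation=cv2.INTER_CUBIC))
a=cv2.resize(cv2.imread('pics/top0.png')[135:315,155:345],None,fx=600/180,fy=600/180,interpolation=cv2.INTER_CUBIC)
b=cv2.imread('pics/c0.png')
cv2.imwrite('pics/c1.png',cv2.resize(cv2.imread('pics/scene0.png')[110:300,245:435],(600,600),interpolation=cv2.INTER_CUBIC))
cv2.imwrite('pics/c2.png',a)
E
```

```text
(no output)
```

View pics/c1.png

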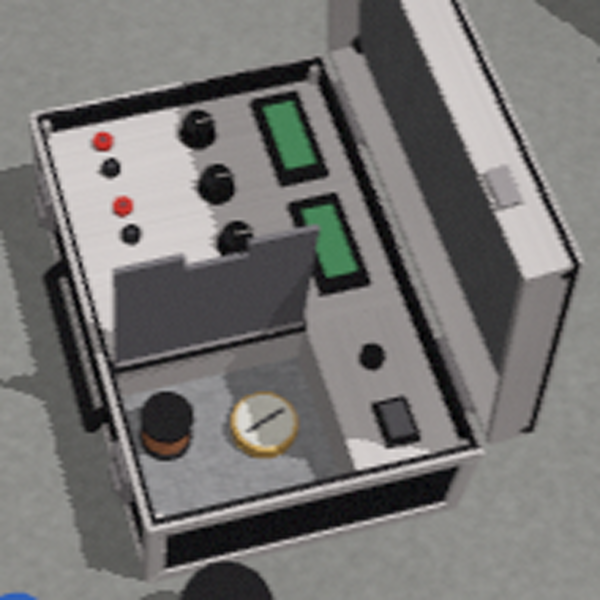

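View pics/c2.png

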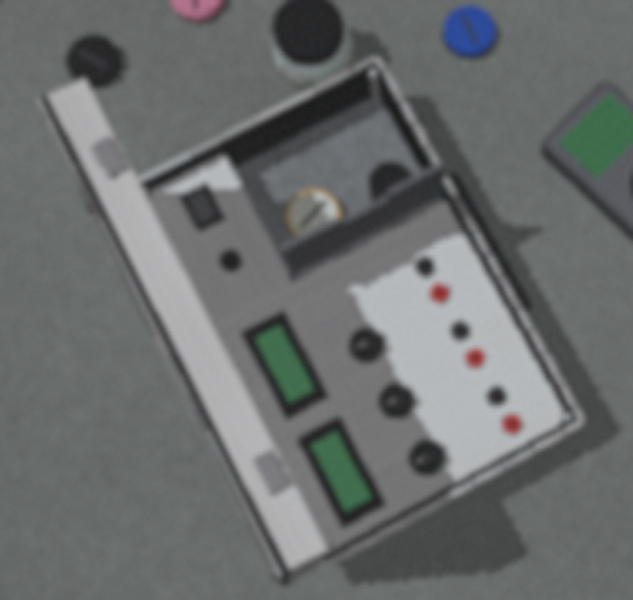

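Crops: the brass compass at (263,422) in crop 1 lies in the well next to the bobbin (167,425), so the choice is clear. The rim corners are front-left (38,118), front-right (150,527) and rear-right (478,450). The cover's free-edge corners are (113,268) and (318,228), and the lid's outer corner is (578,262).

```bash
cat > m.py <<'E'
from h import *
k=190/600
S=lambda u,v:("scene",245+u*k,110+v*k)
T=lambda u,v:("top",155+u*.3,135+v*.3)
fl=[ray(*S(38,118),.085),ray(*T(580,422),.085)];fr=[ray(*S(150,527),.085),ray(*T(376,60),.085)]
rr=[ray(*S(480,450),.085)]
print(fl,fr,rr,sep='\n')
FL,FR=np.mean(fl,0),np.mean(fr,0)
y=(FL-FR)[:2];print('len',np.linalg.norm(y));y/=np.linalg.norm(y)
x=np.array([y[1],-y[0]]);yaw=np.arctan2(x[1],x[0]);print('yaw',np.degrees(yaw))
C=(FL+FR)[:2]/2+x*.1
print('C',C)
R=Ro.from_euler('z',yaw).as_matrix();o=np.r_[C,0]
def case(P):return R.T@(np.array(P)-o)
def world(p):return R@np.array(p,float)+o
print('rr case',case(rr[0]))
# cover edge: intersect ray with plane case x = -32.5-59.5 / +27
def hit(cam_,u,v,ax,val):
    c,RR,oo=cam(cam_);a=case(oo);b=case(ray(cam_,u,v,.085));d=b-a;return a+d*(val-a[ax])/d[ax]
for (u,v),X in(((113,268),-.092),((318,228),.027)):
    p=hit(*S(u,v),0,X);print('cover',p,np.arctan2(p[2]-.077,-(p[1]+.038)),np.hypot(p[2]-.077,p[1]+.038))
p=hit(*S(578,262),1,-.15);print('lid',p,np.hypot(p[0]-.104,p[2]-.085)) # expect r=sqrt(204^2+28^2)
print('lid ang',np.arctan2(p[2]-.085,-(p[0]-.104))+np.arctan2(.028,.204))
s=ray(*S(230,590),.075);print('jar',case(ray(*T(308,30),.075)))
print('mm',case(ray("top",347,190,.034)))
print('well',world((-.0325,-.09,.08)),'hinge',world((-.0325,-.038,.077)),'lidh',world((.104,0,.085)))
E
python3 m.py
```

```text
[array([ 0.50095345, -0.07088815,  0.085     ]), array([ 0.4963202 , -0.07764992,  0.085     ])]
[array([0.73414064, 0.11020086, 0.085     ]), array([0.73127873, 0.1080421 , 0.085     ])]
[array([0.61174705, 0.26672195, 0.085     ])]
len 0.29735868436440227
yaw 128.0778542434526
C [0.55400009 0.09614357]
rr case [ 0.09866039 -0.15065797  0.085     ]
cover [-0.092      -0.03165275  0.17563001] 1.635061849208202 0.09883403534862213
cover [ 0.027      -0.03287827  0.17341448] 1.6238684557152236 0.09655041832049635
lid [ 0.10374564 -0.15        0.29295925] 0.20795940699638454
lid ang 1.7059757928295871
jar [-0.06784352 -0.19485584  0.075     ]
mm [-0.2362374   0.01675186  0.034     ]
well [0.64488948 0.12606628 0.08      ] hinge [0.60395646 0.09399623 0.077     ] lidh [0.48985999 0.17800961 0.085     ]
```

```bash
python3 - <<'E'
from h import *
s=manip.observe();print(s['eef_pos'])
for n in("scene","top"):
    for P in([0,0,0],[1,0,0],[0,.5,0],[.2,.617,.18],[.2,.617,.4]): print(n,P,proj(n,P),cam(n)[1][2]@np.array(P)+cam(n)[0]['tvec'][2])
c=manip.camera_model("wrist");print(c)
cv2.imwrite('pics/w0.png',manip.get_image("wrist")[:,:,::-1])
E
```

```text
[0.2028333  0.61694596 0.18089792]
scene [0, 0, 0] [364.13951813  34.72234989] 1.333534107208966
scene [1, 0, 0] [173.40861442 400.94591115] 0.8855566151111635
scene [0, 0.5, 0] [558.65929228  93.15425681] 1.2313309953246072
scene [0.2, 0.617, 0.18] [650.05225224 119.60383309] 0.9611543691268392
scene [0.2, 0.617, 0.4] [741.85946974  26.28623531] 0.7696741918412897
top [0, 0, 0] [258.59701474 476.86505945] 0.931797758339577
top [1, 0, 0] [325.09779159  78.88372449] 1.140463389354596
top [0, 0.5, 0] [ 44.01105096 436.47403799] 0.9467957155107881
top [0.2, 0.617, 0.18] [-36.03542796 346.3199156 ] 0.8160835162291893
top [0.2, 0.617, 0.4] [-151.42823007  363.52688053] 0.6010275915525974
{'fx': 319.16598428453636, 'fy': 319.16598428453636, 'cx': 276.35625509198735, 'cy': 210.79489103384756, 'tool_from_camera': array([[ 5.77874474e-04, -9.70904483e-01, -2.39466390e-01,
         6.72808904e-02],
       [ 9.99999750e-01,  4.63433628e-04,  5.34206668e-04,
         3.55973639e-04],
       [-4.07686871e-04, -2.39466639e-01,  9.70904508e-01,
        -2.03016098e-01],
       [ 0.00000000e+00,  0.00000000e+00,  0.00000000e+00,
         1.00000000e+00]])}
```

View pics/w0.png

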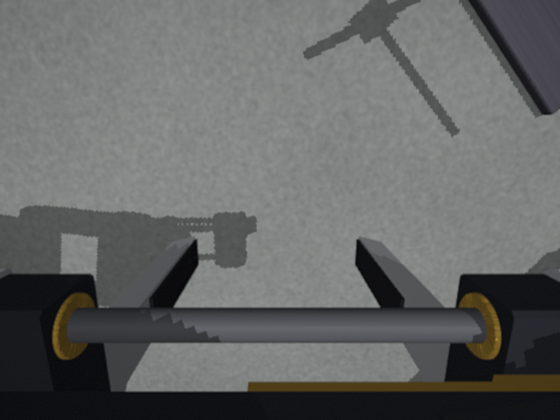

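The robot base projects to (364,35), where it stands in the image, so the calibration holds and the case yaw is about 128° as measured. The wrist view shows only bench and shadows. The cover is at about 1.63 rad and the lid's outer corner gives a lid angle of about 1.43 rad. First I'll rise and turn so that tool x = case x, tool y = case −y and z is down.

Emit:
{"fn": "jog_arm", "kwargs": {"increments": [{"jaw": 0, "linear": [0, 0, -4], "turn": [0, 0, 0.118]}, {"jaw": 0, "linear": [0, 0, -8], "turn": [0, 0, 0.236]}, {"jaw": 0, "linear": [0, 0, -12], "turn": [0, 0, 0.354]}, {"jaw": 0, "linear": [0, 0, -16], "turn": [0, 0, 0.472]}, {"jaw": 0, "linear": [0, 0, -20], "turn": [0, 0, 0.588]}]}}

```text
time_s: 0.57
eef_pos: [0.2028, 0.617, 0.3835]
tcp_rot: [-1.383, -2.821, 0.001]
ft_force: [0.2, 0.4, 0.8]
grip_width: 0.064
grip_force: 0.0
```

```bash
cat > st.py <<'E'
import io,contextlib
with contextlib.redirect_stdout(io.StringIO()):
    from m import *
s=manip.observe();T=Ro.from_rotvec(s['tcp_rot']).as_matrix()
print('t',s['time_s'],'case tcp mm',np.round(case(s['eef_pos'])*1e3,1),'tool axes in case',np.round((R.T@T).T,3).tolist(),'F case',np.round(R.T@s['ft_force'],1),'w',s['grip_width'],'j',np.round(s['joints'],2))
E
python3 st.py
```

```text
t 0.5667 case tcp mm [626.6 -44.8 383.5] tool axes in case [[1.0, -0.005, -0.0], [-0.005, -1.0, -0.001], [-0.0, 0.001, -1.0]] F case [ 0.2 -0.4  0.8] w 0.06403319437584742 j [1.08 0.16 1.3  0.   1.69 0.42]
```

Emit:
{"fn": "jog_arm", "kwargs": {"increments": [{"jaw": 0, "linear": [-4, 0, 0], "turn": [0, 0, 0]}, {"jaw": 0, "linear": [-8, -1, 0], "turn": [0, 0, 0]}, {"jaw": 0, "linear": [-12, -2, 0], "turn": [0, 0, 0]}, {"jaw": 0, "linear": [-16, -3, 0], "turn": [0, 0, 0]}, {"jaw": 0, "linear": [-20, -4, 0], "turn": [0, 0, 0]}]}}

```text
time_s: 0.98
eef_pos: [0.2952, 0.4336, 0.3814]
tcp_rot: [-1.374, -2.825, 0.001]
ft_force: [0.9, -0.7, 0.9]
grip_width: 0.0308
grip_force: 0.0
```

Emit:
{"fn": "jog_arm", "kwargs": {"increments": [{"jaw": 0, "linear": [-4, 0, 0], "turn": [0, 0, 0]}, {"jaw": 0, "linear": [-8, -1, 0], "turn": [0, 0, 0]}, {"jaw": 0, "linear": [-12, -2, 0], "turn": [0, 0, 0]}, {"jaw": 0, "linear": [-16, -2.5, 0], "turn": [0, 0, 0]}, {"jaw": 0, "linear": [-20, -2.5, 0], "turn": [0, 0, 0]}]}}

```text
time_s: 1.4
eef_pos: [0.3988, 0.2607, 0.3821]
tcp_rot: [1.374, 2.825, 0.001]
ft_force: [0.8, 0.6, 0.3]
grip_width: 0.0007
grip_force: 0.0
```

Emit:
{"fn": "jog_arm", "kwargs": {"increments": [{"jaw": 0, "linear": [-4, 0, 0], "turn": [0, 0, 0]}, {"jaw": 0, "linear": [-8, 0, 0], "turn": [0, 0, 0]}, {"jaw": 0, "linear": [-12, 0, 0], "turn": [0, 0, 0]}, {"jaw": 0, "linear": [-16, 0, 0], "turn": [0, 0, 0]}, {"jaw": 0, "linear": [-20, 0, 0], "turn": [0, 0, 0]}]}}

```text
time_s: 1.82
eef_pos: [0.5229, 0.1033, 0.3817]
tcp_rot: [-1.375, -2.824, -0.0]
ft_force: [0.3, 0.2, 0.7]
grip_width: 0.0006
grip_force: 0.0
```

```bash
python3 st.py
```

```text
t 1.8167 case tcp mm [ 24.8  20.  381.7] tool axes in case [[1.0, 0.0, 0.0], [0.0, -1.0, -0.0], [0.0, 0.0, -1.0]] F case [-0.  -0.3  0.7] w 0.0006382218354791703 j [-0.02 -0.12  1.59  0.    1.68 -0.68]
```

Emit:
{"fn": "jog_arm", "kwargs": {"increments": [{"jaw": 0, "linear": [-4, 0, 1], "turn": [0, 0, 0]}, {"jaw": 0, "linear": [-6.5, 0, 4], "turn": [0, 0, 0]}, {"jaw": 0, "linear": [-6.5, 0, 8], "turn": [0, 0, 0]}, {"jaw": 0, "linear": [-6.5, 0, 12], "turn": [0, 0, 0]}, {"jaw": 0, "linear": [-6.5, 0, 16], "turn": [0, 0, 0]}]}}

```text
time_s: 2.23
eef_pos: [0.5622, 0.0534, 0.2199]
tcp_rot: [-1.376, -2.824, -0.0]
ft_force: [0.7, -0.1, -0.3]
grip_width: 0.0007
grip_force: 0.0
```

Emit:
{"fn": "jog_arm", "kwargs": {"increments": [{"jaw": 0, "linear": [0, 0, 2.5], "turn": [0, 0, 0]}, {"jaw": 0, "linear": [0, 0, 5], "turn": [0, 0, 0]}, {"jaw": 0, "linear": [0, 0, 7.5], "turn": [0, 0, 0]}, {"jaw": 0, "linear": [0, 0, 7.5], "turn": [0, 0, 0]}, {"jaw": 0, "linear": [0, 0, 7.5], "turn": [0, 0, 0]}]}}

```text
time_s: 2.65
eef_pos: [0.5612, 0.0542, 0.1457]
tcp_rot: [-1.373, -2.822, 0.002]
ft_force: [0.4, -0.5, -0.5]
grip_width: 0.0004
grip_force: 0.0
```

```bash
python3 st.py; python3 -c "
from h import *
im=manip.get_image('scene')[60:300,220:460];cv2.imwrite('pics/s1.png',cv2.resize(im[:,:,::-1],(600,600),interpolation=cv2.INTER_CUBIC))"
```

```text
t 2.65 case tcp mm [-37.5  20.2 145.7] tool axes in case [[1.0, 0.0, 0.002], [0.0, -1.0, -0.002], [0.002, 0.002, -1.0]] F case [-0.6 -0.  -0.5] w 0.0004279012392858405 j [-0.1   0.08  1.81  0.    1.25 -0.77]
```

View pics/s1.png

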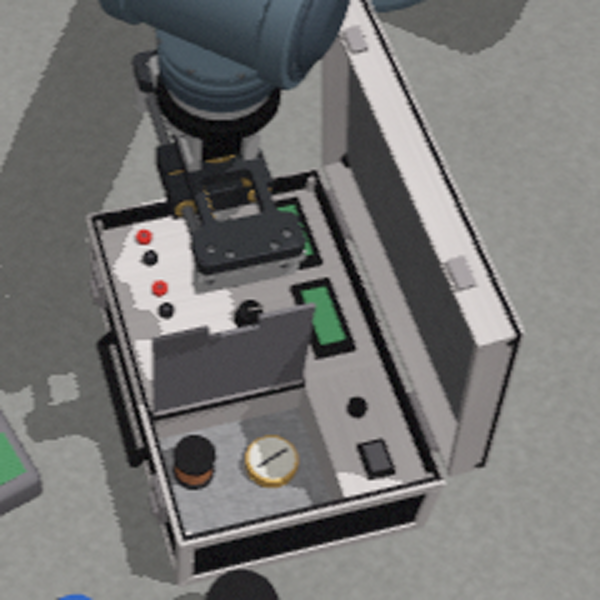

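Scene crop: the closed fingers are over the panel at about (250,290), clear behind the cover (155–315, 310–410). Now I'll push the cover towards −y (tool +y) along its arc.

Emit:
{"fn": "jog_arm", "kwargs": {"increments": [{"jaw": 0, "linear": [0, 1.5, 0], "turn": [0, 0, 0]}, {"jaw": 0, "linear": [0, 3.0, 0], "turn": [0, 0, 0]}, {"jaw": 0, "linear": [0, 3.7, 0], "turn": [0, 0, 0]}, {"jaw": 0, "linear": [0, 4.4, 0], "turn": [0, 0, 0]}, {"jaw": 0, "linear": [0, 5, 0.1], "turn": [0, 0, 0]}]}}

```text
time_s: 3.12
eef_pos: [0.6029, 0.0852, 0.1475]
tcp_rot: [1.373, 2.823, 0.001]
ft_force: [-0.1, -0.5, -0.2]
grip_width: 0.0004
grip_force: 0.0
```

Emit:
{"fn": "jog_arm", "kwargs": {"increments": [{"jaw": 0, "linear": [0, 0.6, 0.1], "turn": [0, 0, 0]}, {"jaw": 0, "linear": [0, 1.2, 0.2], "turn": [0, 0, 0]}, {"jaw": 0, "linear": [0, 1.8, 0.4], "turn": [0, 0, 0]}, {"jaw": 0, "linear": [0, 2.4, 0.6], "turn": [0, 0, 0]}, {"jaw": 0, "linear": [0, 3.0, 0.9], "turn": [0, 0, 0]}]}}

```text
time_s: 3.53
eef_pos: [0.6257, 0.1037, 0.1367]
tcp_rot: [1.375, 2.825, -0.0]
ft_force: [-0.2, 0.7, -0.1]
grip_width: 0.0004
grip_force: 0.0
```

```bash
python3 st.py
```

```text
t 3.5333 case tcp mm [-38.2 -61.1 136.7] tool axes in case [[1.0, 0.0, -0.0], [0.0, -1.0, -0.0], [-0.0, 0.0, -1.0]] F case [ 0.7 -0.3 -0.1] w 0.0003934844721462771 j [-0.01  0.25  1.64 -0.    1.25 -0.68]
```

Emit:
{"fn": "jog_arm", "kwargs": {"increments": [{"jaw": 0, "linear": [0, 0.5, 0.4], "turn": [0, 0, 0]}, {"jaw": 0, "linear": [0, 1.0, 0.8], "turn": [0, 0, 0]}, {"jaw": 0, "linear": [0, 1.4, 1.3], "turn": [0, 0, 0]}, {"jaw": 0, "linear": [0, 1.8, 1.8], "turn": [0, 0, 0]}, {"jaw": 0, "linear": [0, 2.1, 2.3], "turn": [0, 0, 0]}]}}

```text
time_s: 3.95
eef_pos: [0.6419, 0.1166, 0.1131]
tcp_rot: [-1.374, -2.825, 0.0]
ft_force: [-0.3, -0.2, 0.7]
grip_width: 0.0007
grip_force: 0.0
```

```bash
python3 st.py; python3 -c "
from h import *
im=manip.get_image('scene')[60:300,220:460];cv2.imwrite('pics/s2.png',cv2.resize(im[:,:,::-1],(600,600),interpolation=cv2.INTER_CUBIC))"
```

```text
t 3.95 case tcp mm [-38.1 -81.9 113.1] tool axes in case [[1.0, 0.0, 0.0], [0.0, -1.0, -0.0], [0.0, 0.0, -1.0]] F case [0.  0.3 0.7] w 0.0007254267605704978 j [ 0.01  0.32  1.6   0.    1.22 -0.66]
```

View pics/s2.png

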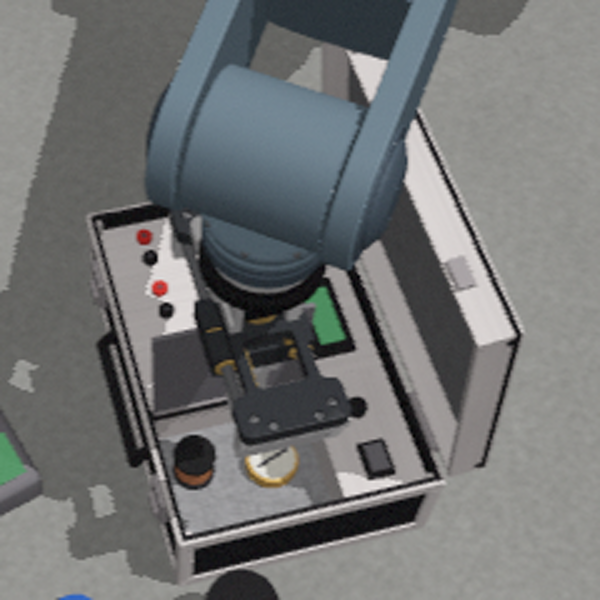

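The cover still stands at (190,370) although the TCP reads case y −82, so something is inconsistent. I'll check the projections before moving on.

```bash
python3 - <<'E'
import io,contextlib
with contextlib.redirect_stdout(io.StringIO()):
    from m import *
f=lambda P:np.round((proj('scene',P)-[220,60])*2.5)
s=manip.observe();t=np.array(s['eef_pos'])
print('tcp',f(t),'body bottom',f(t+[0,0,.097]),'flange',f(t+[0,0,.25]))
for x in(-.092,.027):
  for y,z in((-.038,.077),(-.035,.179)): print(x,y,f(world((x,y,z))))
for p in((-.1,.15,.085),(-.1,-.15,.085),(.1,-.15,.085),(.1,.15,.085)):print(p,f(world(p)))
c=manip.camera_model('wrist');cv2.imwrite('pics/w1.png',manip.get_image('wrist')[:,:,::-1])
E
```

```text
tcp [241. 423.] body bottom [249. 357.] flange [268. 219.]
-0.092 -0.038 [154. 410.]
-0.092 -0.035 [153. 339.]
0.027 -0.038 [302. 378.]
0.027 -0.035 [316. 304.]
(-0.1, 0.15, 0.085) [ 90. 214.]
(-0.1, -0.15, 0.085) [181. 542.]
(0.1, -0.15, 0.085) [444. 480.]
(0.1, 0.15, 0.085) [319. 167.]
```

View pics/w1.png

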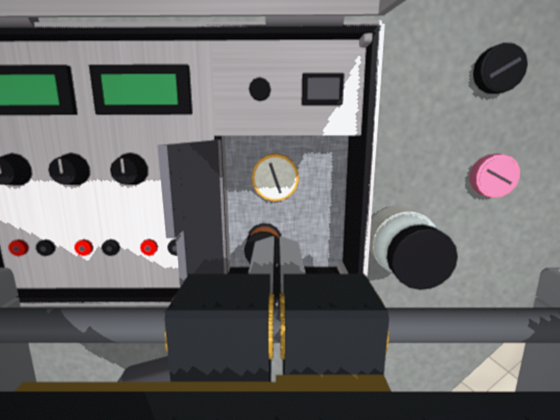

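Wrist view: the fingers (275,250) hang over the well near the front, beside the bobbin, and the cover (165–220) still stands to their left. I'll cross-check the wrist, scene and top measurements of the same things.

```bash
python3 - <<'E'
import io,contextlib
with contextlib.redirect_stdout(io.StringIO()):
    from m import *
s=manip.observe();T=Ro.from_rotvec(s['tcp_rot']).as_matrix();c=manip.camera_model('wrist');M=np.array(c['tool_from_camera'])
t=np.array(s['eef_pos'])
def wr(u,v,z):
    d=T@M[:3,:3]@np.array([(u-c['cx'])/c['fx'],(v-c['cy'])/c['fy'],1]);o_=t+T@M[:3,3];return o_+d*(z-o_[2])/d[2]
print(s['eef_pos'],s['joints'])
print('compass w',wr(275,178,.038),'s',ray(*S(263,422),.038),'t',ray(*TT(313,212),.038) if 0 else ray("top",155+313*.3,135+212*.3,.038))
print('rr w',wr(369,38,.085),'s',ray(*S(480,450),.085))
print('jar w',wr(422,256,.075),'t',ray("top",155+308*.3,135+30*.3,.075),'s',ray('scene',316,303,.075))
print('pink w',wr(495,176,.01),'s',ray('scene',360,352,.01),'t',ray('top',213.5,133,.01))
print('case w corner',case(wr(369,38,.085)),case(wr(275,178,.038)),case(wr(275,250,.113)))
# tip pixel predicted in wrist
q=np.linalg.inv(M)@np.array([0,0,0,1]);print('tip px',c['fx']*q[0]/q[2]+c['cx'],c['fy']*q[1]/q[2]+c['cy'])
E
```

```text
[0.64118707 0.11658951 0.11233222] [ 6.23310707e-03  3.16365372e-01  1.60301081e+00 -3.26253965e-05
  1.22447127e+00 -6.59010816e-01]
compass w [0.62337789 0.13951804 0.038     ] s [0.62400036 0.14000254 0.038     ] t [0.62194436 0.13808315 0.038     ]
rr w [0.61114674 0.25551389 0.085     ] s [0.61174705 0.26672195 0.085     ]
jar w [0.7519791  0.16711354 0.075     ] t [0.74922668 0.16291271 0.075     ] s [0.75866761 0.16629151 0.075     ]
pink w [0.79029548 0.26819602 0.01      ] s [0.78939331 0.26890381 0.01      ] t [0.78788252 0.26785307 0.01      ]
case w corner [ 0.09020793 -0.14327305  0.085     ] [-0.00864425 -0.08136277  0.038     ] [-0.04692438 -0.08179415  0.113     ]
tip px 274.18132660314814 236.6083788826558
```

All three cameras agree, and the tip was at z≈147 in the middle of the notch range (x≈−38). The fingers look a little shorter than stated, about 20 mm in the wrist view, so they most likely passed through the finger notch. Remedy: lift, go back behind the cover at x≈−70 (off the notch), and push lower.

Emit:
{"fn": "jog_arm", "kwargs": {"increments": [{"jaw": 0, "linear": [0, 0, -4], "turn": [0, 0, 0]}, {"jaw": 0, "linear": [0, 0, -8], "turn": [0, 0, 0]}, {"jaw": 0, "linear": [0, 0, -12], "turn": [0, 0, 0]}, {"jaw": 0, "linear": [-1, 0, -16], "turn": [0, 0, 0]}, {"jaw": 0, "linear": [-3.2, -2, -17], "turn": [0, 0, 0]}]}}

```text
time_s: 4.47
eef_pos: [0.649, 0.0811, 0.2929]
tcp_rot: [1.364, 2.817, 0.01]
ft_force: [1.7, -0.9, 1.2]
grip_width: 0.0004
grip_force: 0.0
```

Emit:
{"fn": "jog_arm", "kwargs": {"increments": [{"jaw": 0, "linear": [0, -3, 0], "turn": [0, 0, 0]}, {"jaw": 0, "linear": [0, -6, 0], "turn": [0, 0, 0]}, {"jaw": 0, "linear": [0, -8.2, 0], "turn": [0, 0, 0]}, {"jaw": 0, "linear": [0, -8.2, 3], "turn": [0, 0, 0]}, {"jaw": 0, "linear": [0, -8.2, 6], "turn": [0, 0, 0]}]}}

```text
time_s: 4.88
eef_pos: [0.5822, 0.0271, 0.2262]
tcp_rot: [1.374, 2.818, 0.003]
ft_force: [0.3, 0.3, -1.0]
grip_width: 0.0005
grip_force: 0.0
```

Emit:
{"fn": "jog_arm", "kwargs": {"increments": [{"jaw": 0, "linear": [0, 0, 3], "turn": [0, 0, 0]}, {"jaw": 0, "linear": [0, 0, 6], "turn": [0, 0, 0]}, {"jaw": 0, "linear": [0, 0, 9], "turn": [0, 0, 0]}, {"jaw": 0, "linear": [0, 0, 10.5], "turn": [0, 0, 0]}, {"jaw": 0, "linear": [0, 0, 10.5], "turn": [0, 0, 0]}]}}

```text
time_s: 5.3
eef_pos: [0.578, 0.0285, 0.1144]
tcp_rot: [-1.372, -2.818, 0.004]
ft_force: [0.3, -0.4, 0.4]
grip_width: 0.0006
grip_force: 0.0
```

```bash
python3 st.py; python3 - <<'E'
from h import *
im=manip.get_image('wrist');cv2.imwrite('pics/w2.png',im[:,:,::-1])
a=cv2.imread('pics/w0.png')[180:300];print(a[[55,60,65,70,80]][:,150:420:6].mean(2).astype(int).tolist())
E
```

```text
t 5.3 case tcp mm [-68.   22.8 114.4] tool axes in case [[1.0, 0.0, 0.006], [0.0, -1.0, -0.006], [0.006, 0.006, -1.0]] F case [-0.5 -0.   0.4] w 0.0005887262098743776 j [-0.15  0.16  1.79 -0.    1.2  -0.81]
[[85, 83, 85, 86, 90, 83, 83, 132, 135, 135, 134, 85, 88, 83, 86, 84, 83, 132, 131, 134, 135, 130, 133, 131, 130, 134, 132, 139, 134, 131, 134, 134, 139, 136, 137, 135, 131, 140, 137, 134, 135, 137, 127, 132, 133], [85, 84, 84, 83, 88, 98, 100, 94, 131, 135, 135, 83, 85, 85, 87, 85, 120, 130, 128, 135, 130, 130, 132, 131, 131, 133, 133, 132, 142, 138, 133, 131, 134, 133, 137, 70, 99, 105, 131, 135, 133, 133, 131, 137, 129], [86, 84, 81, 91, 86, 101, 84, 12, 127, 133, 131, 88, 87, 87, 83, 85, 112, 136, 130, 130, 133, 135, 132, 131, 137, 135, 132, 135, 131, 140, 138, 129, 131, 135, 138, 15, 95, 100, 100, 115, 138, 133, 130, 137, 129], [86, 87, 82, 85, 85, 85, 39, 11, 115, 136, 134, 82, 84, 84, 87, 82, 117, 134, 132, 138, 128, 137, 138, 134, 132, 133, 132, 133, 130, 138, 138, 136, 134, 135, 134, 15, 28, 101, 101, 100, 135, 134, 136, 130, 132], [80, 85, 85, 85, 85, 15, 11, 12, 69, 124, 127, 90, 87, 86, 84, 86, 109, 132, 131, 137, 134, 126, 131, 134, 129, 130, 133, 139, 135, 134, 133, 132, 136, 136, 127, 16, 15, 14, 86, 85, 86, 99, 138, 138, 133]]
```

View pics/w2.png

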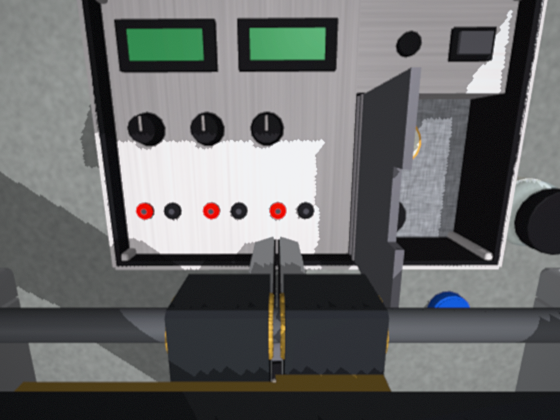

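Wrist view: the fingers (275,245) are over the panel, and the cover (358–415) stands to their right with its notch at rows 170–245. I'll push slowly in +tool y, below and beside the notch.

Emit:
{"fn": "jog_arm", "kwargs": {"increments": [{"jaw": 0, "linear": [0, 1.2, 0], "turn": [0, 0, 0]}, {"jaw": 0, "linear": [0, 2.4, 0], "turn": [0, 0, 0]}, {"jaw": 0, "linear": [0, 3.4, 0], "turn": [0, 0, 0]}, {"jaw": 0, "linear": [0, 4.2, 0], "turn": [0, 0, 0]}, {"jaw": 0, "linear": [0, 5, 0], "turn": [0, 0, 0]}]}}

```text
time_s: 5.77
eef_pos: [0.6218, 0.0592, 0.1204]
tcp_rot: [1.373, 2.823, -0.0]
ft_force: [-1.2, -2.6, 2.4]
grip_width: 0.0002
grip_force: 0.9
```

Emit:
{"fn": "jog_arm", "kwargs": {"increments": [{"jaw": 0, "linear": [0, 0.5, 0], "turn": [0, 0, 0]}, {"jaw": 0, "linear": [0, 1, 0], "turn": [0, 0, 0]}, {"jaw": 0, "linear": [0, 1.5, 0], "turn": [0, 0, 0]}, {"jaw": 0, "linear": [0, 2, 0], "turn": [0, 0, 0]}, {"jaw": 0, "linear": [0, 2.5, 0], "turn": [0, 0, 0]}]}}

```text
time_s: 6.18
eef_pos: [0.64, 0.0748, 0.1183]
tcp_rot: [-1.374, -2.823, 0.001]
ft_force: [-1.2, -1.1, -0.2]
grip_width: 0.0007
grip_force: 0.7
```

```bash
python3 st.py; python3 - <<'E'
from h import *
im=manip.get_image('wrist');cv2.imwrite('pics/w3.png',im[:,:,::-1])
b=cv2.imread('pics/w2.png')[:,:,::-1]
for r in(110,150,220): print(r,im[r,300:480:10].mean(1).astype(int).tolist(),b[r,300:480:10].mean(1).astype(int).tolist())
E
```

```text
t 6.1833 case tcp mm [-69.8 -54.6 118.3] tool axes in case [[1.0, 0.0, 0.001], [0.0, -1.0, -0.001], [0.001, 0.001, -1.0]] F case [-0.1  1.6 -0.2] w 0.000727098665906042 j [-0.06  0.29  1.62  0.    1.23 -0.72]
110 [74, 74, 70, 105, 104, 93, 94, 102, 9, 11, 14, 121, 146, 144, 143, 145, 144, 141] [167, 167, 168, 168, 162, 169, 86, 51, 51, 52, 51, 136, 103, 100, 90, 93, 106, 11]
150 [74, 75, 78, 161, 151, 155, 150, 100, 12, 11, 22, 200, 139, 137, 152, 146, 141, 136] [242, 242, 165, 167, 162, 166, 75, 52, 51, 51, 52, 131, 144, 150, 162, 100, 95, 13]
220 [74, 119, 166, 149, 159, 153, 104, 94, 11, 14, 184, 151, 15, 33, 33, 31, 33, 32] [243, 243, 166, 162, 162, 84, 51, 51, 51, 125, 31, 148, 158, 151, 129, 103, 12, 12]
```

Contact is confirmed (about 2 N against the push, finger load 0.9 N). Continuing along the arc, down and outward.

Emit:
{"fn": "jog_arm", "kwargs": {"increments": [{"jaw": 0, "linear": [0, 0.65, 0.3], "turn": [0, 0, 0]}, {"jaw": 0, "linear": [0, 1.3, 0.7], "turn": [0, 0, 0]}, {"jaw": 0, "linear": [0, 1.8, 1.1], "turn": [0, 0, 0]}, {"jaw": 0, "linear": [0, 2.3, 1.6], "turn": [0, 0, 0]}, {"jaw": 0, "linear": [0, 2.7, 2.0], "turn": [0, 0, 0]}]}}

```text
time_s: 6.65
eef_pos: [0.6623, 0.0917, 0.0985]
tcp_rot: [1.374, 2.824, 0.001]
ft_force: [-0.3, 0.3, 2.1]
grip_width: 0.0001
grip_force: 0.7
```

Emit:
{"fn": "jog_arm", "kwargs": {"increments": [{"jaw": 0, "linear": [0, 0.3, 0.3], "turn": [0, 0, 0]}, {"jaw": 0, "linear": [0, 0.5, 0.6], "turn": [0, 0, 0]}, {"jaw": 0, "linear": [0, 0.7, 0.9], "turn": [0, 0, 0]}, {"jaw": 0, "linear": [0, 0.8, 1.1], "turn": [0, 0, 0]}, {"jaw": 0, "linear": [0, 0.8, 1.1], "turn": [0, 0, 0]}]}}

```text
time_s: 7.07
eef_pos: [0.6676, 0.0962, 0.0872]
tcp_rot: [-1.374, -2.824, 0.001]
ft_force: [0.3, 0.4, 0.4]
grip_width: 0.0007
grip_force: 0.0
```

```bash
python3 st.py
```

```text
t 7.0667 case tcp mm [-70.  -89.4  87.2] tool axes in case [[1.0, 0.0, 0.001], [0.0, -1.0, -0.001], [0.001, 0.001, -1.0]] F case [ 0.1 -0.5  0.4] w 0.0007174986860763213 j [-0.02  0.39  1.55 -0.    1.2  -0.69]
```

Continue down to the cover's flat height (79 mm) and a firm but gentle press.

Emit:
{"fn": "jog_arm", "kwargs": {"increments": [{"jaw": 0, "linear": [0, 0.1, 0.2], "turn": [0, 0, 0]}, {"jaw": 0, "linear": [0, 0.2, 0.4], "turn": [0, 0, 0]}, {"jaw": 0, "linear": [0, 0.2, 0.6], "turn": [0, 0, 0]}, {"jaw": 0, "linear": [0, 0.2, 0.8], "turn": [0, 0, 0]}, {"jaw": 0, "linear": [0, 0.2, 0.8], "turn": [0, 0, 0]}]}}

```text
time_s: 7.48
eef_pos: [0.6693, 0.0973, 0.0795]
tcp_rot: [-1.375, -2.825, 0.0]
ft_force: [-0.5, -0.2, 0.9]
grip_width: 0.0008
grip_force: 0.1
```

```bash
python3 st.py
```

```text
t 7.4833 case tcp mm [-70.2 -91.5  79.5] tool axes in case [[1.0, 0.0, -0.0], [0.0, -1.0, -0.0], [-0.0, 0.0, -1.0]] F case [0.2 0.5 0.9] w 0.0007922123836119115 j [-0.02  0.4   1.55 -0.    1.18 -0.69]
```

Emit:
{"fn": "jog_arm", "kwargs": {"increments": [{"jaw": 0, "linear": [0, 0, 0.05], "turn": [0, 0, 0]}, {"jaw": 0, "linear": [0, 0, 0.1], "turn": [0, 0, 0]}, {"jaw": 0, "linear": [0, 0, 0.15], "turn": [0, 0, 0]}, {"jaw": 0, "linear": [0, 0, 0.2], "turn": [0, 0, 0]}, {"jaw": 0, "linear": [0, 0, 0.2], "turn": [0, 0, 0]}]}}

```text
time_s: 7.9
eef_pos: [0.6695, 0.0973, 0.0779]
tcp_rot: [1.375, 2.825, 0.0]
ft_force: [-0.5, 0.7, 0.9]
grip_width: 0.0004
grip_force: 0.5
```

```bash
python3 st.py;  python3 - <<'E'
from h import *
im=manip.get_image('wrist');cv2.imwrite('pics/w4.png',im[:,:,::-1])
for r in(100,140,180,220,260): print(r,im[r,150:450:12].mean(1).astype(int).tolist())
E
```

```text
t 7.9 case tcp mm [-70.3 -91.7  77.9] tool axes in case [[1.0, 0.0, -0.0], [0.0, -1.0, 0.0], [-0.0, -0.0, -1.0]] F case [ 0.9 -0.   0.9] w 0.0004221093426576776 j [-0.02  0.41  1.55 -0.    1.18 -0.69]
100 [162, 168, 165, 114, 96, 83, 82, 83, 83, 83, 83, 84, 83, 84, 123, 121, 121, 121, 14, 243, 142, 148, 142, 143, 150]
140 [241, 240, 237, 169, 116, 122, 122, 123, 123, 123, 123, 122, 123, 124, 123, 122, 122, 123, 41, 141, 139, 145, 140, 145, 141]
180 [237, 238, 237, 236, 122, 119, 123, 123, 123, 123, 123, 124, 124, 124, 124, 122, 88, 13, 37, 143, 126, 131, 145, 135, 144]
220 [23, 239, 237, 238, 124, 163, 123, 124, 124, 124, 124, 124, 123, 124, 123, 92, 13, 9, 112, 137, 159, 15, 33, 34, 34]
260 [235, 238, 237, 236, 170, 140, 87, 89, 83, 121, 119, 123, 119, 123, 123, 122, 122, 13, 231, 95, 125, 147, 32, 32, 32]
```

Emit:
{"fn": "jog_arm", "kwargs": {"increments": [{"jaw": 0, "linear": [0, 0, 0.08], "turn": [0, 0, 0]}, {"jaw": 0, "linear": [0, 0, 0.16], "turn": [0, 0, 0]}, {"jaw": 0, "linear": [0, 0, 0.24], "turn": [0, 0, 0]}, {"jaw": 0, "linear": [0, 0, 0.3], "turn": [0, 0, 0]}, {"jaw": 0, "linear": [0, 0, 0.3], "turn": [0, 0, 0]}]}}

```text
time_s: 8.37
eef_pos: [0.6693, 0.0973, 0.0746]
tcp_rot: [-1.375, -2.825, 0.0]
ft_force: [0.8, -0.1, -0.3]
grip_width: 0.0008
grip_force: 0.4
```

```bash
python3 st.py
```

```text
t 8.3667 case tcp mm [-70.2 -91.5  74.6] tool axes in case [[1.0, 0.0, 0.0], [0.0, -1.0, -0.0], [0.0, 0.0, -1.0]] F case [-0.6 -0.6 -0.3] w 0.0008306932257765827 j [-0.02  0.41  1.56 -0.    1.18 -0.69]
```

Emit:
{"fn": "jog_arm", "kwargs": {"increments": [{"jaw": 0, "linear": [0, 0, 0.12], "turn": [0, 0, 0]}, {"jaw": 0, "linear": [0, 0, 0.24], "turn": [0, 0, 0]}, {"jaw": 0, "linear": [0, 0, 0.36], "turn": [0, 0, 0]}, {"jaw": 0, "linear": [0, 0, 0.48], "turn": [0, 0, 0]}, {"jaw": 0, "linear": [0, 0, 0.6], "turn": [0, 0, 0]}]}}

```text
time_s: 8.78
eef_pos: [0.6694, 0.0974, 0.0687]
tcp_rot: [-1.375, -2.825, -0.0]
ft_force: [0.9, -0.1, 1.2]
grip_width: 0.0009
grip_force: 0.6
```

```bash
python3 st.py; python3 - <<'E'
from h import *
im=manip.get_image('wrist');cv2.imwrite('pics/w5.png',im[:,:,::-1])
b=cv2.imread('pics/w4.png').mean(2)
for r in(100,140,180): print(r,im[r,180:400:5].mean(1).astype(int).tolist(),b[r,180:400:5].astype(int).tolist())
E
```

```text
t 8.7833 case tcp mm [-70.2 -91.6  68.7] tool axes in case [[1.0, 0.0, 0.0], [0.0, -1.0, 0.0], [0.0, -0.0, -1.0]] F case [-0.6 -0.7  1.2] w 0.0009024203594683659 j [-0.02  0.42  1.56  0.    1.17 -0.69]
100 [118, 93, 83, 82, 117, 81, 84, 83, 83, 83, 84, 83, 83, 83, 83, 83, 83, 83, 83, 83, 84, 85, 84, 84, 85, 83, 83, 128, 127, 128, 128, 129, 129, 128, 129, 129, 130, 119, 13, 44, 239, 182, 141, 140] [161, 115, 83, 82, 118, 78, 83, 83, 82, 83, 83, 83, 83, 82, 84, 83, 82, 83, 83, 83, 83, 83, 83, 83, 83, 83, 83, 90, 122, 122, 121, 121, 121, 121, 121, 121, 41, 12, 45, 104, 170, 141, 142, 146]
140 [163, 179, 125, 125, 177, 159, 126, 126, 127, 125, 125, 126, 126, 126, 125, 126, 125, 125, 126, 125, 127, 126, 126, 126, 127, 128, 127, 129, 128, 127, 127, 127, 127, 128, 129, 129, 130, 9, 39, 57, 238, 143, 137, 139] [239, 152, 174, 122, 130, 168, 122, 122, 122, 122, 122, 122, 123, 123, 123, 123, 123, 123, 123, 123, 123, 123, 122, 123, 123, 123, 123, 123, 123, 123, 122, 122, 122, 122, 122, 124, 13, 30, 34, 239, 143, 138, 139, 141]
180 [239, 174, 160, 126, 126, 182, 127, 127, 127, 126, 127, 126, 126, 126, 126, 126, 126, 126, 126, 126, 126, 127, 126, 126, 126, 127, 126, 127, 126, 126, 126, 127, 98, 57, 11, 12, 13, 13, 36, 238, 146, 147, 147, 134] [240, 241, 180, 128, 122, 177, 119, 124, 123, 123, 123, 124, 124, 123, 124, 123, 124, 124, 123, 124, 124, 124, 125, 123, 124, 123, 124, 123, 124, 123, 122, 102, 101, 11, 13, 12, 14, 36, 182, 152, 145, 142, 126, 131]
```

```bash
cat > ang.py <<'E'
import io,contextlib
with contextlib.redirect_stdout(io.StringIO()):
    from m import *
c=manip.camera_model('wrist');M=np.array(c['tool_from_camera'])
def wang(u,v,s,pos=None):
    T=Ro.from_rotvec(s['tcp_rot']).as_matrix();t=np.array(s['eef_pos']) 
    d=R.T@T@M[:3,:3]@np.array([(u-c['cx'])/c['fx'],(v-c['cy'])/c['fy'],1]);o_=case(t+T@M[:3,3])
    for k in np.linspace(.3,.1,2001):
        p=o_+d*k
        if np.hypot(p[1]+.038,p[2]-.077)>.102 or True:
            r=np.hypot(p[1]+.038,p[2]-.077)
            if p[2]>.06 and r<=.102: return p,np.arctan2(p[2]-.077,-p[1]-.038)
    return None
E
python3 - <<'E'
from ang import *
s=manip.observe()
for u,v in((362,140),(363,100)):print(wang(u,v,s))
print(tuple(case(p) for p in[]))
# hinge & rim check rays at z=.085 / .077
T=Ro.from_rotvec(s['tcp_rot']).as_matrix();t=np.array(s['eef_pos'])
def wr(u,v,z):
    d=T@M[:3,:3]@np.array([(u-c['cx'])/c['fx'],(v-c['cy'])/c['fy'],1]);o_=t+T@M[:3,3];return case(o_+d*(z-o_[2])/d[2])
print('rim outer',wr(380,140,.085),'hinge',wr(205,140,.079),'edge if flat',wr(362,140,.079))
E
```

```text
None
(array([ 0.01421953, -0.13866655,  0.09342045]), np.float64(0.16169319417998554))
()
rim outer [-0.00663321 -0.15195687  0.085     ] hinge [-0.00686805 -0.05081989  0.079     ] edge if flat [-0.00678006 -0.14326126  0.079     ]
```

Emit:
{"fn": "jog_arm", "kwargs": {"increments": [{"jaw": 0, "linear": [0, 0, 0.12], "turn": [0, 0, 0]}, {"jaw": 0, "linear": [0, 0, 0.24], "turn": [0, 0, 0]}, {"jaw": 0, "linear": [0, 0, 0.36], "turn": [0, 0, 0]}, {"jaw": 0, "linear": [0, 0, 0.48], "turn": [0, 0, 0]}, {"jaw": 0, "linear": [0, 0, 0.6], "turn": [0, 0, 0]}]}}

```text
time_s: 9.25
eef_pos: [0.6695, 0.0974, 0.0628]
tcp_rot: [1.375, 2.825, 0.0]
ft_force: [0.9, 0.1, 2.4]
grip_width: 0.0004
grip_force: 0.6
```

Emit:
{"fn": "jog_arm", "kwargs": {"increments": [{"jaw": 0, "linear": [0, 0, 0.05], "turn": [0, 0, 0]}, {"jaw": 0, "linear": [0, 0, 0.1], "turn": [0, 0, 0]}, {"jaw": 0, "linear": [0, 0, 0.15], "turn": [0, 0, 0]}, {"jaw": 0, "linear": [0, 0, 0.2], "turn": [0, 0, 0]}, {"jaw": 0, "linear": [0, 0, 0.2], "turn": [0, 0, 0]}]}}

```text
time_s: 9.67
eef_pos: [0.6693, 0.0973, 0.0608]
tcp_rot: [-1.375, -2.825, 0.0]
ft_force: [0.3, 0.5, 1.3]
grip_width: 0.0007
grip_force: 0.4
```

Emit:
{"fn": "jog_arm", "kwargs": {"increments": [{"jaw": 0, "linear": [0, 0, 0.05], "turn": [0, 0, 0]}, {"jaw": 0, "linear": [0, 0, 0.1], "turn": [0, 0, 0]}, {"jaw": 0, "linear": [0, 0, 0.15], "turn": [0, 0, 0]}, {"jaw": 0, "linear": [0, 0, 0.2], "turn": [0, 0, 0]}, {"jaw": 0, "linear": [0, 0, 0.2], "turn": [0, 0, 0]}]}}

```text
time_s: 10.08
eef_pos: [0.6694, 0.0973, 0.0587]
tcp_rot: [-1.375, -2.825, 0.0]
ft_force: [0.7, 0.2, 1.3]
grip_width: 0.0002
grip_force: 0.4
```

Emit:
{"fn": "jog_arm", "kwargs": {"increments": [{"jaw": 0, "linear": [0, 0, 0.03], "turn": [0, 0, 0]}, {"jaw": 0, "linear": [0, 0, 0.06], "turn": [0, 0, 0]}, {"jaw": 0, "linear": [0, 0, 0.1], "turn": [0, 0, 0]}, {"jaw": 0, "linear": [0, 0, 0.15], "turn": [0, 0, 0]}, {"jaw": 0, "linear": [0, 0, 0.15], "turn": [0, 0, 0]}]}}

```text
time_s: 10.5
eef_pos: [0.6693, 0.0974, 0.0572]
tcp_rot: [-1.375, -2.825, 0.0]
ft_force: [0.3, 0.8, 1.9]
grip_width: 0.0006
grip_force: 0.4
```

Emit:
{"fn": "jog_arm", "kwargs": {"increments": [{"jaw": 0, "linear": [0, 0, 0.05], "turn": [0, 0, 0]}, {"jaw": 0, "linear": [0, 0, 0.1], "turn": [0, 0, 0]}, {"jaw": 0, "linear": [0, 0, 0.15], "turn": [0, 0, 0]}, {"jaw": 0, "linear": [0, 0, 0.2], "turn": [0, 0, 0]}, {"jaw": 0, "linear": [0, 0, 0.2], "turn": [0, 0, 0]}]}}

```text
time_s: 10.92
eef_pos: [0.6694, 0.0974, 0.0557]
tcp_rot: [-1.375, -2.825, 0.0]
ft_force: [-0.2, 1.1, 3.7]
grip_width: 0.0003
grip_force: 1.7
```

```bash
python3 st.py; python3 - <<'E'
from ang import *
s=manip.observe();im=manip.get_image('wrist');cv2.imwrite('pics/w6.png',im[:,:,::-1])
T=Ro.from_rotvec(s['tcp_rot']).as_matrix();t=np.array(s['eef_pos'])
def pw(p):
    q=np.linalg.inv(M)@np.r_[T.T@(world(p)-t),1];return np.round([c['fx']*q[0]/q[2]+c['cx'],c['fy']*q[1]/q[2]+c['cy']],1)
for a in(0,.05,.1,.2):
  print(a,[pw((x,-.038-.102*np.cos(a)-.002*np.sin(a)*-1,.077+.102*np.sin(a)+.002*np.cos(a))) for x in(.02,0)])
for r in(90,100,120,140): print(r,im[r,340:420:2].mean(1).astype(int).tolist())
E
```

```text
t 10.9167 case tcp mm [-70.2 -91.6  55.7] tool axes in case [[1.0, 0.0, 0.0], [0.0, -1.0, -0.0], [0.0, 0.0, -1.0]] F case [ 1.  -0.5  3.7] w 0.00028971903027644283 j [-0.02  0.43  1.56 -0.    1.15 -0.69]
0 [array([365.1,  88.7]), array([362.6, 127.7])]
0.05 [array([367.3,  87.4]), array([364.7, 127.5])]
0.1 [array([369.2,  86. ]), array([366.4, 127.4])]
0.2 [array([371.6,  82.9]), array([368.6, 127.1])]
90 [141, 140, 141, 141, 142, 141, 140, 140, 141, 140, 140, 139, 140, 130, 30, 11, 14, 12, 13, 12, 36, 44, 43, 50, 158, 217, 242, 172, 140, 141, 144, 148, 152, 153, 151, 147, 145, 143, 142, 140]
100 [140, 139, 140, 140, 140, 139, 140, 139, 139, 139, 138, 139, 139, 111, 8, 13, 13, 14, 13, 15, 42, 43, 41, 93, 125, 241, 234, 140, 140, 142, 142, 141, 143, 142, 142, 144, 144, 145, 144, 146]
120 [137, 136, 137, 137, 137, 136, 137, 137, 137, 137, 136, 137, 132, 45, 13, 12, 13, 12, 11, 34, 42, 42, 43, 108, 237, 237, 155, 142, 144, 144, 145, 147, 146, 145, 142, 141, 141, 143, 143, 143]
140 [135, 135, 135, 135, 135, 134, 134, 134, 134, 133, 134, 135, 81, 10, 13, 12, 13, 12, 23, 40, 40, 40, 91, 196, 240, 169, 139, 138, 137, 137, 138, 139, 140, 140, 140, 144, 146, 143, 139, 138]
```

Emit:
{"fn": "jog_arm", "kwargs": {"increments": [{"jaw": 0, "linear": [0, 0, 0.05], "turn": [0, 0, 0]}, {"jaw": 0, "linear": [0, 0, 0.1], "turn": [0, 0, 0]}, {"jaw": 0, "linear": [0, 0, 0.15], "turn": [0, 0, 0]}, {"jaw": 0, "linear": [0, 0, 0.2], "turn": [0, 0, 0]}, {"jaw": 0, "linear": [0, 0, 0.2], "turn": [0, 0, 0]}]}}

```text
time_s: 11.38
eef_pos: [0.6695, 0.0974, 0.0555]
tcp_rot: [-1.374, -2.825, 0.001]
ft_force: [-6.1, -1.5, 11.9]
grip_width: 0.0005
grip_force: 6.1
```

The cover is on its hard stop (12 N), which puts the real fingertips about 23 mm short of the stated TCP. Withdrawing straight up and checking the cover before the lid.

Emit:
{"fn": "jog_arm", "kwargs": {"increments": [{"jaw": 0, "linear": [0, 0, -3], "turn": [0, 0, 0]}, {"jaw": 0, "linear": [0, 0, -7], "turn": [0, 0, 0]}, {"jaw": 0, "linear": [0, 0, -11], "turn": [0, 0, 0]}, {"jaw": 0, "linear": [0, 0, -15], "turn": [0, 0, 0]}, {"jaw": 0, "linear": [0, 0, -19], "turn": [0, 0, 0]}]}}

```text
time_s: 11.8
eef_pos: [0.6686, 0.0971, 0.2444]
tcp_rot: [-1.374, -2.824, 0.002]
ft_force: [0.5, -0.0, 0.2]
grip_width: 0.0008
grip_force: 0.0
```

Emit:
{"fn": "jog_arm", "kwargs": {"increments": [{"jaw": 0, "linear": [0, 0, -4], "turn": [0, 0, 0]}, {"jaw": 0, "linear": [0, 0, -8], "turn": [0, 0, 0]}, {"jaw": 0, "linear": [0, 0, -12], "turn": [0, 0, 0]}, {"jaw": 0, "linear": [1, -2, -14], "turn": [0, 0, 0]}, {"jaw": 0, "linear": [4, -4, -14], "turn": [0, 0, 0]}]}}

```text
time_s: 12.22
eef_pos: [0.6157, 0.102, 0.3885]
tcp_rot: [1.375, 2.815, 0.004]
ft_force: [0.3, 1.2, 0.7]
grip_width: 0.0005
grip_force: 0.0
```

Emit:
{"fn": "jog_arm", "kwargs": {"increments": [{"jaw": 0, "linear": [4, -1, 0], "turn": [0, 0, 0]}, {"jaw": 0, "linear": [8, -2, 0], "turn": [0, 0, 0]}, {"jaw": 0, "linear": [12, -3, 0], "turn": [0, 0, 0]}, {"jaw": 0, "linear": [16, -4, 0], "turn": [0, 0, 0]}, {"jaw": 0, "linear": [20, -5, 0], "turn": [0, 0, 0]}]}}

```text
time_s: 12.63
eef_pos: [0.4486, 0.2312, 0.3825]
tcp_rot: [-1.376, -2.824, 0.002]
ft_force: [0.3, 0.3, 1.1]
grip_width: 0.0003
grip_force: 0.0
```

```bash
python3 st.py; python3 -c "
from h import *
im=manip.get_image('scene')[60:300,220:460];cv2.imwrite('pics/s3.png',cv2.resize(im[:,:,::-1],(600,600),interpolation=cv2.INTER_CUBIC))"
```

```text
t 12.6333 case tcp mm [ 1.713e+02 -3.000e-01  3.825e+02] tool axes in case [[1.0, -0.0, 0.0], [-0.0, -1.0, -0.001], [0.0, 0.001, -1.0]] F case [ 0.1 -0.4  1.1] w 0.00026422621579346133 j [ 0.25 -0.19  1.65 -0.    1.69 -0.41]
```

View pics/s3.png

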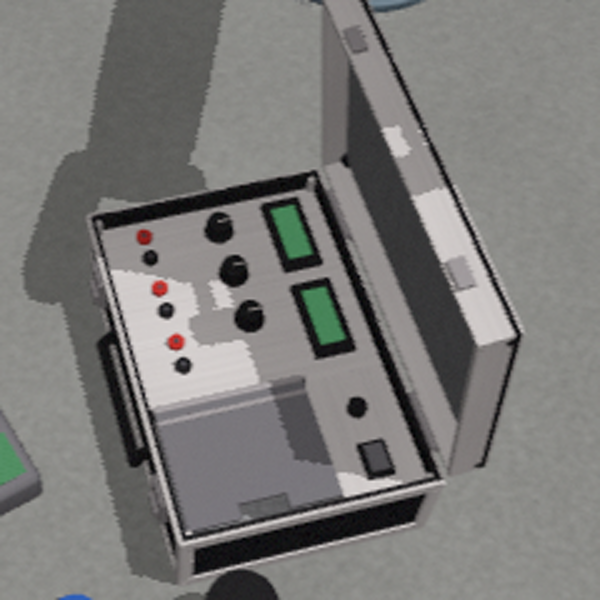

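Cover lies flat at (160–340, 385–525), with the lid still open and the panel untouched. Descending behind the lid.

Emit:
{"fn": "jog_arm", "kwargs": {"increments": [{"jaw": 0, "linear": [0, 0, 3.5], "turn": [0, 0, 0]}, {"jaw": 0, "linear": [0, 0, 7], "turn": [0, 0, 0]}, {"jaw": 0, "linear": [0, 0, 10.5], "turn": [0, 0, 0]}, {"jaw": 0, "linear": [0, 0, 14], "turn": [0, 0, 0]}, {"jaw": 0, "linear": [0, 0, 15.8], "turn": [0, 0, 0]}]}}

```text
time_s: 13.1
eef_pos: [0.4478, 0.2298, 0.2199]
tcp_rot: [-1.372, -2.82, 0.008]
ft_force: [-0.2, 0.0, -0.8]
grip_width: 0.0003
grip_force: 0.0
```

Emit:
{"fn": "jog_arm", "kwargs": {"increments": [{"jaw": 0, "linear": [-1, 0, 0], "turn": [0, 0, 0]}, {"jaw": 0, "linear": [-2, 0, 0], "turn": [0, 0, 0]}, {"jaw": 0, "linear": [-3, 0, 0], "turn": [0, 0, 0]}, {"jaw": 0, "linear": [-4, 0, 0], "turn": [0, 0, 0]}, {"jaw": 0, "linear": [-4.8, 0, 0], "turn": [0, 0, 0]}]}}

```text
time_s: 13.52
eef_pos: [0.4821, 0.1919, 0.2274]
tcp_rot: [1.375, 2.822, 0.003]
ft_force: [-5.0, 6.8, 2.9]
grip_width: 0.0008
grip_force: 3.9
```

Emit:
{"fn": "jog_arm", "kwargs": {"increments": [{"jaw": 0, "linear": [-0.6, 0, 0], "turn": [0, 0, 0]}, {"jaw": 0, "linear": [-1.2, 0, 0], "turn": [0, 0, 0]}, {"jaw": 0, "linear": [-1.8, 0, 0], "turn": [0, 0, 0]}, {"jaw": 0, "linear": [-2.4, 0, 0], "turn": [0, 0, 0]}, {"jaw": 0, "linear": [-3, 0, 0], "turn": [0, 0, 0]}]}}

```text
time_s: 13.93
eef_pos: [0.4994, 0.1696, 0.2262]
tcp_rot: [1.374, 2.824, 0.004]
ft_force: [-0.8, 5.5, 1.2]
grip_width: 0.0006
grip_force: 2.4
```

```bash
python3 st.py
```

```text
t 13.9333 case tcp mm [ 91.5  -2.4 226.2] tool axes in case [[1.0, 0.001, 0.0], [0.001, -1.0, 0.002], [0.0, -0.002, -1.0]] F case [ 4.8 -2.8  1.2] w 0.0005807515342010855 j [ 0.11 -0.08  1.82  0.    1.4  -0.55]
```

The lid is moving (about 5 N). Following its arc.

Emit:
{"fn": "jog_arm", "kwargs": {"increments": [{"jaw": 0, "linear": [-0.7, 0, 0.2], "turn": [0, 0, 0]}, {"jaw": 0, "linear": [-1.4, 0, 0.4], "turn": [0, 0, 0]}, {"jaw": 0, "linear": [-2.1, 0, 0.7], "turn": [0, 0, 0]}, {"jaw": 0, "linear": [-2.8, 0, 0.9], "turn": [0, 0, 0]}, {"jaw": 0, "linear": [-3.5, 0, 1.2], "turn": [0, 0, 0]}]}}

```text
time_s: 14.35
eef_pos: [0.5213, 0.141, 0.2142]
tcp_rot: [1.374, 2.823, 0.0]
ft_force: [-1.1, 1.1, 6.1]
grip_width: 0.0003
grip_force: 2.4
```

Emit:
{"fn": "jog_arm", "kwargs": {"increments": [{"jaw": 0, "linear": [-0.7, 0, 0.3], "turn": [0, 0, 0]}, {"jaw": 0, "linear": [-1.4, 0, 0.7], "turn": [0, 0, 0]}, {"jaw": 0, "linear": [-2.1, 0, 1.1], "turn": [0, 0, 0]}, {"jaw": 0, "linear": [-2.8, 0, 1.5], "turn": [0, 0, 0]}, {"jaw": 0, "linear": [-3.4, 0, 1.9], "turn": [0, 0, 0]}]}}

```text
time_s: 14.77
eef_pos: [0.5425, 0.1137, 0.1949]
tcp_rot: [1.374, 2.822, -0.0]
ft_force: [-0.4, 0.8, 5.2]
grip_width: 0.0003
grip_force: 2.0
```

```bash
python3 st.py
```

```text
t 14.7667 case tcp mm [ 20.9  -1.8 194.9] tool axes in case [[1.0, 0.0, -0.003], [0.0, -1.0, 0.001], [-0.003, -0.001, -1.0]] F case [ 0.8 -0.2  5.2] w 0.0003067129602056745 j [ 0.    0.01  1.79 -0.    1.34 -0.66]
```

Emit:
{"fn": "jog_arm", "kwargs": {"increments": [{"jaw": 0, "linear": [-0.6, 0, 0.4], "turn": [0, 0, 0]}, {"jaw": 0, "linear": [-1.2, 0, 0.9], "turn": [0, 0, 0]}, {"jaw": 0, "linear": [-1.8, 0, 1.4], "turn": [0, 0, 0]}, {"jaw": 0, "linear": [-2.4, 0, 1.9], "turn": [0, 0, 0]}, {"jaw": 0, "linear": [-2.9, 0, 2.4], "turn": [0, 0, 0]}]}}

```text
time_s: 15.18
eef_pos: [0.5598, 0.0915, 0.1699]
tcp_rot: [1.375, 2.824, 0.0]
ft_force: [1.8, 1.4, 4.9]
grip_width: 0.0004
grip_force: 1.7
```

Emit:
{"fn": "jog_arm", "kwargs": {"increments": [{"jaw": 0, "linear": [-0.4, 0, 0.5], "turn": [0, 0, 0]}, {"jaw": 0, "linear": [-0.8, 0, 1.0], "turn": [0, 0, 0]}, {"jaw": 0, "linear": [-1.2, 0, 1.5], "turn": [0, 0, 0]}, {"jaw": 0, "linear": [-1.6, 0, 2.0], "turn": [0, 0, 0]}, {"jaw": 0, "linear": [-1.9, 0, 2.5], "turn": [0, 0, 0]}]}}

```text
time_s: 15.6
eef_pos: [0.5709, 0.077, 0.1446]
tcp_rot: [-1.374, -2.825, 0.0]
ft_force: [1.9, 0.7, 2.8]
grip_width: 0.0003
grip_force: 1.4
```

```bash
python3 st.py
```

```text
t 15.6 case tcp mm [-25.5  -1.5 144.6] tool axes in case [[1.0, 0.0, 0.0], [0.0, -1.0, -0.0], [0.0, 0.0, -1.0]] F case [-0.6 -1.9  2.8] w 0.00032608569539954236 j [-0.06  0.11  1.78  0.    1.25 -0.73]
```

Emit:
{"fn": "jog_arm", "kwargs": {"increments": [{"jaw": 0, "linear": [-0.3, 0, 0.4], "turn": [0, 0, 0]}, {"jaw": 0, "linear": [-0.6, 0, 0.8], "turn": [0, 0, 0]}, {"jaw": 0, "linear": [-0.8, 0, 1.2], "turn": [0, 0, 0]}, {"jaw": 0, "linear": [-1.1, 0, 1.6], "turn": [0, 0, 0]}, {"jaw": 0, "linear": [-1.3, 0, 2.0], "turn": [0, 0, 0]}]}}

```text
time_s: 16.02
eef_pos: [0.5782, 0.067, 0.1244]
tcp_rot: [-1.374, -2.823, 0.001]
ft_force: [-1.6, 2.0, 1.6]
grip_width: 0.0007
grip_force: 1.0
```

Emit:
{"fn": "jog_arm", "kwargs": {"increments": [{"jaw": 0, "linear": [-0.1, 0, 0.3], "turn": [0, 0, 0]}, {"jaw": 0, "linear": [-0.2, 0, 0.6], "turn": [0, 0, 0]}, {"jaw": 0, "linear": [-0.3, 0, 0.9], "turn": [0, 0, 0]}, {"jaw": 0, "linear": [-0.4, 0, 1.2], "turn": [0, 0, 0]}, {"jaw": 0, "linear": [-0.5, 0, 1.5], "turn": [0, 0, 0]}]}}

```text
time_s: 16.43
eef_pos: [0.5818, 0.0629, 0.1101]
tcp_rot: [-1.375, -2.825, 0.001]
ft_force: [-1.2, 0.9, 2.0]
grip_width: 0.0005
grip_force: 0.9
```

Emit:
{"fn": "jog_arm", "kwargs": {"increments": [{"jaw": 0, "linear": [-0.1, 0, 0.15], "turn": [0, 0, 0]}, {"jaw": 0, "linear": [-0.2, 0, 0.3], "turn": [0, 0, 0]}, {"jaw": 0, "linear": [-0.3, 0, 0.45], "turn": [0, 0, 0]}, {"jaw": 0, "linear": [-0.3, 0, 0.6], "turn": [0, 0, 0]}, {"jaw": 0, "linear": [-0.3, 0, 0.75], "turn": [0, 0, 0]}]}}

```text
time_s: 16.85
eef_pos: [0.5844, 0.0602, 0.1032]
tcp_rot: [1.374, 2.823, -0.0]
ft_force: [0.9, -1.1, 2.8]
grip_width: -0.0001
grip_force: 1.1
```

```bash
python3 st.py
```

```text
t 16.85 case tcp mm [-47.   -1.8 103.2] tool axes in case [[1.0, 0.001, -0.002], [0.001, -1.0, 0.001], [-0.002, -0.001, -1.0]] F case [-1.5 -0.   2.8] w -8.596037892250562e-05 j [-0.09  0.18  1.78 -0.    1.18 -0.75]
```

Final stretch, slowly (1 mm per row).

Emit:
{"fn": "jog_arm", "kwargs": {"increments": [{"jaw": 0, "linear": [0, 0, 0.12], "turn": [0, 0, 0]}, {"jaw": 0, "linear": [0, 0, 0.24], "turn": [0, 0, 0]}, {"jaw": 0, "linear": [0, 0, 0.36], "turn": [0, 0, 0]}, {"jaw": 0, "linear": [0, 0, 0.48], "turn": [0, 0, 0]}, {"jaw": 0, "linear": [0, 0, 0.6], "turn": [0, 0, 0]}]}}

```text
time_s: 17.27
eef_pos: [0.5842, 0.0607, 0.097]
tcp_rot: [1.374, 2.824, 0.001]
ft_force: [0.9, -0.5, 2.0]
grip_width: 0.0003
grip_force: 1.1
```

Emit:
{"fn": "jog_arm", "kwargs": {"increments": [{"jaw": 0, "linear": [0, 0, 0.1], "turn": [0, 0, 0]}, {"jaw": 0, "linear": [0, 0, 0.2], "turn": [0, 0, 0]}, {"jaw": 0, "linear": [0, 0, 0.3], "turn": [0, 0, 0]}, {"jaw": 0, "linear": [0, 0, 0.4], "turn": [0, 0, 0]}, {"jaw": 0, "linear": [0, 0, 0.5], "turn": [0, 0, 0]}]}}

```text
time_s: 17.68
eef_pos: [0.5838, 0.0607, 0.0918]
tcp_rot: [1.375, 2.825, 0.0]
ft_force: [0.6, -1.8, 0.8]
grip_width: 0.0002
grip_force: 1.1
```

Emit:
{"fn": "jog_arm", "kwargs": {"increments": [{"jaw": 0, "linear": [0, 0, 0.04], "turn": [0, 0, 0]}, {"jaw": 0, "linear": [0, 0, 0.08], "turn": [0, 0, 0]}, {"jaw": 0, "linear": [0, 0, 0.12], "turn": [0, 0, 0]}, {"jaw": 0, "linear": [0, 0, 0.16], "turn": [0, 0, 0]}, {"jaw": 0, "linear": [0, 0, 0.2], "turn": [0, 0, 0]}]}}

```text
time_s: 18.1
eef_pos: [0.5838, 0.0607, 0.0899]
tcp_rot: [1.375, 2.825, -0.0]
ft_force: [0.7, -0.6, 2.4]
grip_width: 0.0006
grip_force: 1.1
```

Emit:
{"fn": "jog_arm", "kwargs": {"increments": [{"jaw": 0, "linear": [0, 0, 0.05], "turn": [0, 0, 0]}, {"jaw": 0, "linear": [0, 0, 0.1], "turn": [0, 0, 0]}, {"jaw": 0, "linear": [0, 0, 0.15], "turn": [0, 0, 0]}, {"jaw": 0, "linear": [0, 0, 0.2], "turn": [0, 0, 0]}, {"jaw": 0, "linear": [0, 0, 0.2], "turn": [0, 0, 0]}]}}

```text
time_s: 18.52
eef_pos: [0.5839, 0.0606, 0.0896]
tcp_rot: [-1.374, -2.825, 0.001]
ft_force: [-3.8, -1.7, 11.7]
grip_width: 0.0006
grip_force: 5.6
```

The stop is reached at the height predicted for fully shut. I'll press a touch more, hold, then lift off.

Emit:
{"fn": "jog_arm", "kwargs": {"increments": [{"jaw": 0, "linear": [0, 0, 0.05], "turn": [0, 0, 0]}, {"jaw": 0, "linear": [0, 0, 0.1], "turn": [0, 0, 0]}, {"jaw": 0, "linear": [0, 0, 0.1], "turn": [0, 0, 0]}, {"jaw": 0, "linear": [0, 0, 0.1], "turn": [0, 0, 0]}, {"jaw": 0, "linear": [0, 0, 0.1], "turn": [0, 0, 0]}]}}

```text
time_s: 18.93
eef_pos: [0.5839, 0.0606, 0.0895]
tcp_rot: [-1.374, -2.825, 0.001]
ft_force: [-5.3, -1.3, 16.3]
grip_width: 0.0003
grip_force: 8.0
```

Emit:
{"fn": "jog_arm", "kwargs": {"increments": [{"jaw": 0, "linear": [0, 0, -0.3], "turn": [0, 0, 0]}, {"jaw": 0, "linear": [0, 0, -1.5], "turn": [0, 0, 0]}, {"jaw": 0, "linear": [0, 0, -4], "turn": [0, 0, 0]}, {"jaw": 0, "linear": [0, 0, -8], "turn": [0, 0, 0]}, {"jaw": 0, "linear": [0, 0, -12], "turn": [0, 0, 0]}]}}

```text
time_s: 19.35
eef_pos: [0.5818, 0.0612, 0.2065]
tcp_rot: [-1.372, -2.82, 0.002]
ft_force: [1.0, -0.2, 0.7]
grip_width: 0.0004
grip_force: 0.0
```

Emit:
{"fn": "jog_arm", "kwargs": {"increments": [{"jaw": 0, "linear": [0, -3, -4], "turn": [0, 0, 0]}, {"jaw": 0, "linear": [0, -6, -8], "turn": [0, 0, 0]}, {"jaw": 0, "linear": [3, -9, -8], "turn": [0, 0, 0]}, {"jaw": 0, "linear": [6, -12, -8], "turn": [0, 0, 0]}, {"jaw": 0, "linear": [9, -15, -8], "turn": [0, 0, 0]}]}}

```text
time_s: 19.77
eef_pos: [0.4198, 0.0377, 0.2877]
tcp_rot: [1.375, 2.824, 0.001]
ft_force: [-1.0, 1.1, 0.3]
grip_width: 0.0006
grip_force: 0.0
```

```bash
python3 - <<'E'
import io,contextlib
with contextlib.redirect_stdout(io.StringIO()):
    from m import *
im=manip.get_image('scene');cv2.imwrite('pics/s4.png',im[:,:,::-1])
a=cv2.imread('pics/scene0.png')[:,:,::-1]
for n,p in(('lid FL',(-.1,.15,.113)),('FR',(-.1,-.15,.113)),('RR',(.13,-.15,.113))):
    print(n,np.round(proj('scene',world(p)),1))
# displacement of jar, multimeter, between images by template match
for n,(u,v,h) in dict(jar=(316,303,16),mm=(205,233,30),bench=(250,308,14)).items():
    t=a[v-h:v+h,u-h:u+h];r=cv2.matchTemplate(im[v-h-8:v+h+8,u-h-8:u+h+8],t,cv2.TM_CCOEFF_NORMED);print(n,r.max(),np.unravel_index(r.argmax(),r.shape))
# lid outline along front-side rows: brightness across front edge & right edge
c1=proj('scene',world((0,-.15,.113)));print(np.round(c1));u,v=c1.astype(int)
print(im[v-14:v+20,u].mean(1).astype(int).tolist())
c1=proj('scene',world((-.1,-.05,.113)));print(np.round(c1));u,v=c1.astype(int)
print(im[v,u-14:u+14].mean(1).astype(int).tolist())
s=manip.observe();print(s['time_s'],s['ft_force'])
E
```

```text
lid FL [255.3 137.2]
FR [292.8 270.6]
RR [416.4 241.8]
jar 0.9985823 (np.int64(8), np.int64(8))
mm 0.9987712 (np.int64(8), np.int64(8))
bench 0.99894994 (np.int64(8), np.int64(8))
[347. 258.]
[41, 37, 38, 39, 40, 39, 37, 46, 122, 214, 217, 213, 213, 215, 214, 133, 117, 132, 133, 132, 136, 186, 163, 133, 105, 18, 23, 17, 20, 19, 21, 17, 15, 21]
[279. 222.]
[80, 42, 21, 25, 28, 49, 89, 135, 109, 14, 45, 117, 133, 118, 164, 206, 216, 216, 216, 216, 217, 170, 39, 36, 37, 37, 37, 36]
19.8167 [-1.27310694  1.52189718 -1.24777661]
```

The lid's outline sits where a fully shut lid should project, and the jar and multimeter haven't moved (0 px shift). Handing in.

```bash
python3 -c "
from workcell import manip
print(manip.hand_in())"
```

```text
the job is handed in; nothing more can be done
None
```

The job is handed in at about 20 s: the inner cover was folded flat first with the lid still open, then the lid was pushed slowly shut to its stop (about 16 N), and the multimeter and jar did not move (my first pass at the cover missed, apparently through its finger notch, and moved nothing).

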